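# Stow the dice cap and latch the coin well

### The arm

A 7-joint arm with a two-finger parallel gripper is mounted at the origin on the work surface. World frame = base frame: x ahead of the robot, y to its left, z up, the work surface at z = 0. Lengths are in m, angles in rad, forces in N, time in s.
With the tool pointing down it reaches from about 0.4 to 0.9 m from the base axis. Payload 5.5 kg.
Tool frame: the origin (TCP) lies midway between the tips of the shut fingers; the grasp point (between the pads) lies 19 mm behind it; z points along the fingers, y is the direction in which the jaws open and shut (so a half turn about z gives the same grasp; the last joint's range is limited). The gripper opens to 92 mm and grips with 3 to 60 N. Pads are 19 mm wide; open, the fingers measure 130 mm over their backs; the gripper's body (75 mm by 190 mm) begins 47 mm behind the grasp point.
Start: joints at [1.55, 0.501, -0.427, 1.55, 0.221, 1.138, -0.21], TCP at [0.182, -0.624, 0.227] pointing down, gripper open.
Joint ranges: [-2.88, 2.88], [-0.31, 2.03], [-1.54, 1.56], [0.2, 2.42], [-1.41, 4.55], [0.19, 2.02], [-2.57, 2.57]. Speed limits (rad/s): [2.57, 2.57, 3.14, 3.14, 3.14, 3.14, 3.14].

### API

Orientations are given as [roll, pitch, yaw] about the fixed x, y, z axes, in that order (R = Rz(yaw) Ry(pitch) Rx(roll)).
In Python, from bench import status, cams, job_done, boxes_of, silhouettes gives the robot as it stands.
- The arm moves only by the tool apply_moves, never from a script. Its argument "deltas" is a list that holds one entry, the list of rows, each a list of 7 numbers: the opening in per cent of the stroke, from 0 (shut) to 100 (fully open), then the shift along the tool's x, y, z in mm, then the turn, a rotation vector about the tool's x, y, z in rad. In form: [[[grip, dx, dy, dz, rx, ry, rz], ...]]. A call has 1 to 5 rows; each row is the pose to reach, as a shift and turn from the pose commanded when the call began, along the tool's axes at that moment; what a row does not reach only later rows make up. A row lasts 1/8 s, in which the tool goes at most 62.5 mm and 10.7 degrees, less where a joint would pass 70% of its speed; a pose out of reach is approached as far as the arm can. A call with a gripper value outside its range is refused whole. The fingers move at their own pace and stop on an object; the grip force is fixed at half the most. Time passes only in rows, so rows that repeat a pose let the fingers close. It gives the time, the measured TCP pose, the force and the opening at its end, in the units of the state.
- status.get_state(): the state, without advancing time (a new reading comes with each control period).
- cams.snapshot(name): name is "side" or "top" or "wrist"; returns (picture, depth): 420x560x3 uint8, red, green, blue; 420x560 float32, m along the optical axis (not along the pixel's ray), 0 where there is no reading.
- cams.camera_info(name): a dict with "mtx" (3x3 intrinsics, pixels), "R" (3x3) and "t" (3): a world point X has camera coordinates R X + t. Camera axes: x right, y down, z forward; pixel columns grow to the right and rows downward; lengths in m; the calibration is good to about 2 mm. A picture is of the moment at which its call begins: read the wrist's pose just before it. camera_info takes no time and is no camera call; for the wrist camera it gives the pose at the moment of the call.
- job_done(): hands the job in, once; it reports no verdict.
Trained networks look in the newest picture that a camera, given by its name, has taken for a name from the list of things; names that differ only in an ending like _2 or _b are one class to them, and where a whole thing is asked for, a point or a joint stands for the part that bears it (a point fixed in the world has none). Each returns a list of dicts, best first, with "score" (0 to 1); they miss things now and then, are a little off and sometimes report something else, mostly with a low value. They report only what shows in the picture. A call takes as long as a camera call.
- boxes_of(camera, label): "uv" ([column, row] in pixels, amid what is visible of it).
- silhouettes(camera, label): "pixels" (420x560 bool, what is visible of it) and "uv" ([column, row] in pixels, amid what is visible of it).
The state is a dict: "time_s": time; "joint_pos": joint angles; "joint_velocities": joint speeds; "joint_efforts": joint torques, N m; "ee_pos": TCP position; "eef_rot": TCP orientation; "contact_force": force on the tool from outside, world axes, zero at the start; "moment": the same for the moment, N m; "gripper_width": finger opening in m.
Only numpy, scipy, OpenCV 4.12 (cv2) and the standard library are available. Lean on these libraries where they do the work, as an engineer would, in place of code of your own. Each camera call takes 0.05 s, during which the arm holds its last target. There are 200 camera calls.

### The job

The stall is about to roll on: put the gold dice valve cap that is still lying on the counter into the grey coin well, then swing the clear acrylic flap over and press it down until its sloped sprung tongue rides right over the keeper and snaps in under it, so that the flap stays shut by itself when you let go. Press gently, feeling for the snap, and never with more than 20 N: acrylic cracks. Leave the chrome tube, the white gauge and the brass valve stem where they lie, and the two dice caps already in the well inside it.

Things in the scene. Friction and masses are not known exactly. Their poses are not given: they have to be found in the camera images.
- die_center (a point): centre of the loose gold dice valve cap on the counter: an 18 mm cube with black pips, 16 g, lying flat; its axes are along its edges. Two identical dice caps already lie in the well
- well: grey open-topped coin well fixed on the counter: outside 130 mm (its x) by 120 mm (its y), 36 mm high, walls 6 mm, floor 5 mm thick with four 2 mm coins and two dice caps on it. Origin at the centre of its underside, z up. The flap's hinge runs along y at the rim on its -x side, towards the robot
- flap (a joint): angle of the flap, rad: 0 = level over the well, about 1.57 = upright, grows as it opens towards the well's -x side. It starts at 1.6 to 1.8. A hinge spring (0.18 Nm/rad about 1.7 rad, friction 0.04 Nm, damped) throws it open again to 1.3 rad or more unless it is latched. Latched it rests at -0.035 to 0.075 rad
- flap_hinge (a point): middle of the flap's hinge axis, 65 mm to -x of the well's origin and 45 mm above the counter; it turns with the flap: x runs along the flap from the hinge to its free edge, y along the hinge, z out of the outer face (up when the flap is shut, towards the robot when it is upright)
- flap_press (a point): point on the flap's outer face on its middle line, 100 mm from the hinge axis, a good place to push and press; same axes as flap_hinge. The flap is clear acrylic with aluminium trim, 116 mm wide, 5 mm thick (half to each side of the hinge plane), spanning 4 to 136 mm from the hinge. A dark latch case 30 mm wide sits on the outer face 115 to 138 mm from the hinge, 6 mm high
- tube_center (a point): centre of the lying chrome valve extension tube, 56 mm long, 15 mm over its square collars; bystander
- gauge_center (a point): centre of the lying white plastic tread depth gauge, about 92 mm long, 34 mm wide at its cross bar, 10 mm thick; bystander
- stem_center (a point): centre of the lying brass valve stem, about 50 mm long, 16 mm over its square shoulder; bystander
- die_in_a_center (a point): centre of a dice cap already in the well, 18 mm cube
- die_in_b_center (a point): centre of the other dice cap already in the well, 18 mm cube
- flap_tongue (a point): tip of the flap's brass sprung tongue, 147.5 mm from the hinge, flat above, sloped 45 degrees below; same axes as flap_hinge. Shutting, it meets the keeper's bar at 0.015 to 0.12 rad: the straight-down push at flap_press grows from 2 to 8 to 13 N, sinks to 1 to 4 N as the tip crosses the bar, and up to 2 mm lower the tongue snaps under it; about 1 mm below that the flap lands on stiff rubber buffers
- keeper_place (a point): middle of the mount of the fixed steel keeper on the well's +x side, 82 mm from the well's origin, 50 mm up, well's axes. The keeper is 104 mm wide; its 34 mm wide lip, with a round 3 mm bar as its edge, stands 48 to 62 mm above the counter: its height, and its buffers', differs by up to 14 mm from stall to stall and is not measured, so the snap comes anywhere from -0.03 to 0.08 rad and must be felt

How it is judged:
By the outcome, as a careful person would: the job done as asked, in the order asked, and still so for the second after the job is handed in, with the robot touching nothing.
It also fails if it takes over 64 s, if anything falls off the work surface, if the arm or the gripper's body presses on something with over 40 N, if the wrist force passes 120 N, or if a joint passes its speed limit or range.

## Working session

There is one attempt and no reset: what is moved stays moved. The work goes in short steps, Python scripts to look and compute and a tool call to move; the robot and the scene stay as the last step left them, time stands still between calls to the robot, and variables do not carry over. Pictures are saved under pics/ and viewed, about 8 in all and at most 12, crops included, and the job is handed in when it is done.

Besides the shell and the picture viewer there is one more tool, called after "Request:" by a JSON object that holds its "op" and its "data". apply_moves: Moves the arm, as the interface text tells. Its arguments: {"type":"object","properties":{"deltas":{"type":"array","items":{"type":"array","items":{"type":"array","items":{"type":"number"}}}}},"required":["deltas"]}

```bash
mkdir -p pics; cat > h.py <<'E'
import numpy as np, cv2
from bench import status, cams, boxes_of, silhouettes
from scipy.spatial.transform import Rotation as Rn
def unproj(c,uv,d):
    K,R,t=[np.array(c[k]) for k in('mtx','R','t')]
    uv=np.atleast_2d(uv).astype(float); d=np.atleast_1d(d)
    p=np.c_[(uv[:,0]-K[0,2])/K[0,0]*d,(uv[:,1]-K[1,2])/K[1,1]*d,d]
    return (p-t)@R
def cloud(c,mask,dep):
    v,u=np.where(mask&(dep>0)); return unproj(c,np.c_[u,v],dep[v,u])
def save(n,im): cv2.imwrite('pics/'+n+'.png',im[...,::-1])
def st():
    s=status.get_state(); return s
E
cat > a.py <<'E'
from h import *
s=st(); print(s['time_s'],s['ee_pos'],s['eef_rot'])
ims=[]
for cam in('top','side'):
    c=cams.camera_info(cam); im,d=cams.snapshot(cam); ims.append(im); np.save(cam+'_d.npy',d);np.save(cam+'_i.npy',im)
    for n in('die_center','well','flap','tube_center','gauge_center','stem_center'):
        for r in silhouettes(cam,n)[:4]:
            P=cloud(c,r['pixels'],d)
            print(cam,n,round(r['score'],2),np.round(r['uv']),len(P),np.round(np.median(P,0),3) if len(P) else '', np.round(P.max(0),3) if len(P) else '')
save('top',ims[0]);save('side',ims[1])
E
python3 a.py
```

```text
0.0 [ 0.18175579 -0.62332899  0.22566109] [-3.13961054e+00 -4.75063584e-05  2.83852727e-01]
top die_center 0.46 [429. 294.] 136 [ 0.442 -0.297  0.018] [ 0.45  -0.289  0.021]
top well 0.94 [182. 214.] 6324 [0.585 0.107 0.008] [0.691 0.192 0.195]
top flap 0.63 [174. 246.] 966 [0.514 0.082 0.18 ] [0.541 0.21  0.195]
top tube_center 0.59 [428. 211.] 282 [ 0.58  -0.314  0.013] [ 0.607 -0.295  0.017]
top gauge_center 0.77 [352. 210.] 571 [ 0.58  -0.181  0.01 ] [ 0.625 -0.162  0.015]
top stem_center 0.65 [353. 283.] 192 [ 0.459 -0.184  0.011] [ 0.488 -0.177  0.019]
side die_center 0.45 [385. 198.] 93 [ 0.441 -0.294  0.012] [ 0.458 -0.288  0.02 ]
side well 0.92 [227. 269.] 6033 [0.563 0.109 0.026] [0.675 0.188 0.193]
side tube_center 0.42 [324. 178.] 119 [ 0.583 -0.31   0.01 ] [ 0.609 -0.295  0.016]
side gauge_center 0.78 [299. 205.] 314 [ 0.579 -0.179  0.008] [ 0.634 -0.158  0.013]
side stem_center 0.58 [351. 218.] 175 [ 0.464 -0.183  0.006] [ 0.495 -0.176  0.018]
```

View pics/top.png

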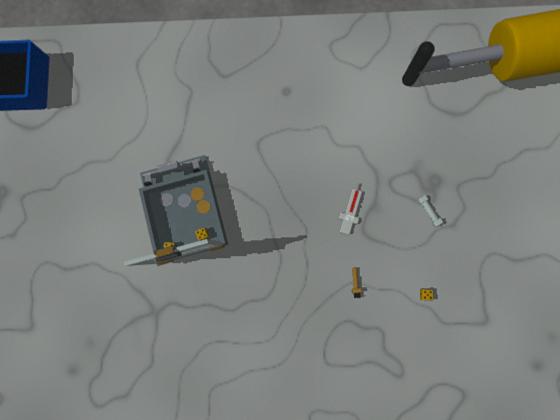

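View pics/side.png

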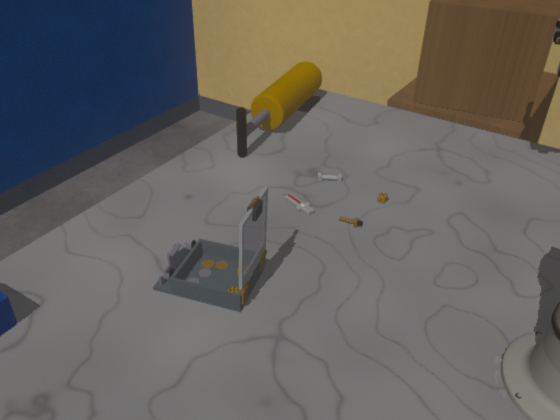

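The top view shows the well with its upright flap at about (182,214), the keeper on the far side, and the loose die at (428,294). The gauge, tube and stem lie nearby. The side view agrees.

```bash
cat >> h.py <<'E'
def delta(pos,rpy,s=None):
    s=s or st(); R0=Rn.from_euler('xyz',s['eef_rot'])
    d=R0.inv().apply(np.array(pos)-s['ee_pos'])*1000
    r=(R0.inv()*Rn.from_euler('xyz',rpy)).as_rotvec()
    print('delta mm',np.round(d,1),'rot',np.round(r,3))
E
cat > b.py <<'E'
from h import *
c=cams.camera_info('top'); d=np.load('top_d.npy'); 
P=cloud(c,np.ones(d.shape,bool),d)
P=P[(abs(P[:,0]-.58)<.14)&(abs(P[:,1]-.11)<.14)]
print(np.histogram(P[:,2],bins=np.arange(-.004,.2,.004)))
for lo,hi in((.031,.041),(.044,.07)):
    Q=P[(P[:,2]>lo)&(P[:,2]<hi)]
    (cx,cy),(w,h),a=cv2.minAreaRect((Q[:,:2]*1000).astype(np.float32)); print(lo,len(Q),np.median(Q[:,2]),cx,cy,w,h,a)
cw=cams.camera_info('wrist'); s=st(); print('wrist cam', np.round(-np.array(cw['R']).T@cw['t']-s['ee_pos'],3), np.round(cw['R'],2).tolist(), cw['mtx'][0][0])
delta([.40,-.30,.20],[np.pi,0,.28])
E
python3 b.py
```

```text
(array([ 6871, 10958,  3282,   697,   139,   146,   213,   320,   138,
         380,   478,    29,    27,   154,    70,    10,    17,    20,
          11,    10,    10,    11,    10,    11,     8,    10,    15,
           7,    11,    14,    10,    11,     9,    14,    12,    13,
          12,    17,    11,    11,    17,    19,    22,    23,    12,
          50,   368,    67,    51,    18]), array([-0.004,  0.   ,  0.004,  0.008,  0.012,  0.016,  0.02 ,  0.024,
        0.028,  0.032,  0.036,  0.04 ,  0.044,  0.048,  0.052,  0.056,
        0.06 ,  0.064,  0.068,  0.072,  0.076,  0.08 ,  0.084,  0.088,
        0.092,  0.096,  0.1  ,  0.104,  0.108,  0.112,  0.116,  0.12 ,
        0.124,  0.128,  0.132,  0.136,  0.14 ,  0.144,  0.148,  0.152,
        0.156,  0.16 ,  0.164,  0.168,  0.172,  0.176,  0.18 ,  0.184,
        0.188,  0.192,  0.196]))
0.031 894 0.03615450717728804 590.454833984375 109.05072021484375 158.14918518066406 120.88449096679688 14.566238403320312
0.044 308 0.051542776862603425 589.3751220703125 107.06136322021484 162.46498107910156 113.38494873046875 14.178925514221191
wrist cam [0.079 0.022 0.159] [[0.28, -0.96, 0.0], [-0.92, -0.27, 0.3], [-0.29, -0.09, -0.95]] 291.69440676043837
delta mm [ 300.  -250.    26.8] rot [ 0.    -0.     0.004]
```

```bash
python3 -c "
from h import *
delta([.442,-.297,.17],[np.pi,0,.28])"
```

```text
delta mm [ 341.1 -241.1   56.8] rot [ 0.    -0.     0.004]
```

Request:
{"op": "apply_moves", "data": {"deltas": [[[100,250,-177,40,0,0,0],[100,250,-177,40,0,0,0],[100,250,-177,40,0,0,0],[100,250,-177,40,0,0,0],[100,250,-177,40,0,0,0]]]}}

```text
time_s: 1.32
ee_pos: [0.3737, -0.3824, 0.1869]
eef_rot: [3.141, -0.0, 0.284]
contact_force: [0.9, -0.2, 1.0]
gripper_width: 0.0919
```

Request:
{"op": "apply_moves", "data": {"deltas": [[[100,90,-64,15,0,0,0],[100,90,-64,15,0,0,0],[100,90,-64,15,0,0,0],[100,90,-64,15,0,0,0]]]}}

```text
time_s: 1.82
ee_pos: [0.4407, -0.298, 0.1718]
eef_rot: [3.141, 0.001, 0.284]
contact_force: [-0.5, -0.7, -1.1]
gripper_width: 0.092
```

```bash
cat > w.py <<'E'
from h import *
s=st(); print(s['time_s'],s['ee_pos'],s['eef_rot'],s['gripper_width'],s['contact_force'])
c=cams.camera_info('wrist'); im,d=cams.snapshot('wrist'); save('w1',im)
for r in silhouettes('wrist','die_center')[:3]:
    P=cloud(c,r['pixels'],d); Q=P[P[:,2]>np.percentile(P[:,2],95)-.003]
    (cx,cy),wh,a=cv2.minAreaRect((Q[:,:2]*1000).astype(np.float32))
    print(r['score'],r['uv'],len(Q),np.median(Q,0),cx,cy,wh,a,np.mean(Q,0))
E
python3 w.py
```

```text
1.825 [ 0.44068551 -0.29796622  0.17179363] [3.14108398e+00 5.24995844e-04 2.84008090e-01] 0.09195703236909904 [-0.53570766 -0.73818317 -1.0619649 ]
0.57 [278.1, 186.8] 233 [ 0.44234069 -0.30132346  0.01829245] 441.9331359863281 -301.4857177734375 (17.19504737854004, 17.24329376220703) 87.74011993408203 [ 0.44221065 -0.30133794  0.01827635]
```

```bash
python3 -c "
from h import *
delta([.442,-.3013,.003],[np.pi,0,-.03])"
```

```text
delta mm [  1.4   2.6 168.8] rot [0.001 0.    0.311]
```

Request:
{"op": "apply_moves", "data": {"deltas": [[[60,1,2.6,60,0,0,0.155],[60,1.4,2.6,115,0,0,0.31],[60,1.4,2.6,145,0,0,0.31],[60,1.4,2.6,160,0,0,0.31],[60,1.4,2.6,168,0,0,0.31]]]}}

```text
time_s: 2.55
ee_pos: [0.4428, -0.3005, 0.0035]
eef_rot: [3.141, -0.0, -0.028]
contact_force: [0.8, -0.3, 0.3]
gripper_width: 0.0552
```

Request:
{"op": "apply_moves", "data": {"deltas": [[[60,0,0,0,0,0,0],[10,0,0,0,0,0,0],[10,0,0,0,0,0,0],[10,0,0,0,0,0,0],[10,0,0,0,0,0,0]]]}}

```text
time_s: 3.18
ee_pos: [0.4431, -0.2996, 0.004]
eef_rot: [3.141, -0.0, -0.026]
contact_force: [0.2, 0.5, 0.4]
gripper_width: 0.0197
```

Request:
{"op": "apply_moves", "data": {"deltas": [[[5,0,0,0,0,0,0],[5,0,0,-10,0,0,0],[5,0,0,-70,0,0,0],[5,0,0,-130,0,0,0],[5,0,0,-190,0,0,0]]]}}

```text
time_s: 3.8
ee_pos: [0.4428, -0.2992, 0.196]
eef_rot: [-3.141, -0.0, -0.026]
contact_force: [0.9, -1.6, -0.3]
gripper_width: 0.0176
```

```bash
python3 -c "
from h import *
s=st();print(s['gripper_width'],s['ee_pos'])
w=np.array([.577,.1055]);y=.251
t=w+np.array([np.cos(y),np.sin(y)])*.022
print(t)
delta([*t,.20],[np.pi,0,.251])"
```

```text
0.017615876409586756 [ 0.44278162 -0.29918726  0.1960476 ]
[0.59831062 0.1109642 ]
delta mm [ 144.9 -414.    -3.9] rot [-0.    -0.    -0.277]
```

Held (17.6 mm). Carry over the well, staying on the far side of the flap.

Request:
{"op": "apply_moves", "data": {"deltas": [[[5,40,-45,-10,0,0,-0.1],[5,80,-90,-20,0,0,-0.2],[5,115,-140,-20,0,0,-0.277],[5,130,-200,-20,0,0,-0.277],[5,145,-255,-20,0,0,-0.277]]]}}

```text
time_s: 4.42
ee_pos: [0.595, -0.0461, 0.2143]
eef_rot: [-3.141, -0.0, 0.251]
contact_force: [1.6, 0.0, 0.9]
gripper_width: 0.0174
```

```bash
python3 -c "
from h import *
delta([.5983,.111,.20],[np.pi,0,.251])"
```

```text
delta mm [  42.3 -151.3   14.4] rot [-0. -0.  0.]
```

Request:
{"op": "apply_moves", "data": {"deltas": [[[5,16,-55,14,0,0,0],[5,32,-110,14,0,0,0],[5,42,-151,14,0,0,0],[5,42,-151,14,0,0,0],[5,42,-151,14,0,0,0]]]}}

```text
time_s: 5.05
ee_pos: [0.5978, 0.1076, 0.1999]
eef_rot: [3.141, 0.0, 0.251]
contact_force: [0.1, 0.2, 0.4]
gripper_width: 0.0178
```

```bash
cat > v.py <<'E'
from h import *
s=st(); print(s['ee_pos'],s['gripper_width'])
c=cams.camera_info('wrist'); im,d=cams.snapshot('wrist'); save('w2',im)
P=cloud(c,np.ones(d.shape,bool),d); y=.251;w=np.array([.577,.1055])
L=np.c_[(P[:,:2]-w)@np.array([[np.cos(y),-np.sin(y)],[np.sin(y),np.cos(y)]]),P[:,2]]*1000
np.save('L.npy',L)
for n,(lo,hi) in {'rim':(33,39),'floor':(2,10),'dice':(19,28),'keeper':(44,65)}.items():
    Q=L[(L[:,2]>lo)&(L[:,2]<hi)&(abs(L[:,0])<110)&(abs(L[:,1])<75)]
    print(n,len(Q),np.percentile(Q,[1,50,99],axis=0).round(1).tolist() if len(Q) else '')
Q=L[(L[:,2]>33)&(L[:,2]<39)&(abs(L[:,1])<75)]
for lo in range(-70,100,8):
    q=Q[(Q[:,0]>=lo)&(Q[:,0]<lo+8)]
    if len(q): print(lo,len(q),np.percentile(q[:,1],[1,99]).round(1),end=';')
for r in silhouettes('wrist','die_center')[:4]:
    p=unproj(c,[r['uv']],[d[int(r['uv'][1]),int(r['uv'][0])]])[0]; print(r['score'],r['uv'],((p[:2]-w)@np.array([[np.cos(y),-np.sin(y)],[np.sin(y),np.cos(y)]])).round(3),p[2])
E
python3 v.py
```

```text
[0.59777806 0.10762553 0.19991465] 0.01780815019616225
rim 1798 [[-55.7, -62.0, 33.9], [41.3, 0.3, 36.3], [73.7, 57.8, 38.1]]
floor 9353 [[-56.1, -59.6, 4.5], [23.1, -2.6, 6.5], [101.8, 54.8, 9.1]]
dice 1270 [[-56.5, -56.3, 19.4], [39.7, 13.8, 25.3], [92.5, 52.2, 27.9]]
keeper 416 [[81.3, -18.5, 44.4], [87.3, -2.1, 51.4], [93.0, 14.3, 53.2]]
-62 28 [-61.1  57.9];-54 66 [-61.2  58. ];-46 65 [-61.8  57.7];-38 66 [-61.4  58. ];-30 73 [-61.4  58. ];-22 73 [-61.9  57.4];-14 66 [-61.5  58. ];-6 77 [-62.   57.8];2 75 [-61.8  57.4];10 74 [-61.4  57.8];18 81 [-62.1  57.5];26 79 [-61.7  57.3];34 81 [-62.2  57.7];42 85 [-62.1  57.1];50 89 [-61.6  57.7];58 476 [-62.1  57.1];66 234 [-60.9  55.7];74 10 [35.7 45.4];0.97 [275.6, 261.6] [ 0.023 -0.004] 0.2143756505172113
```

View pics/w2.png

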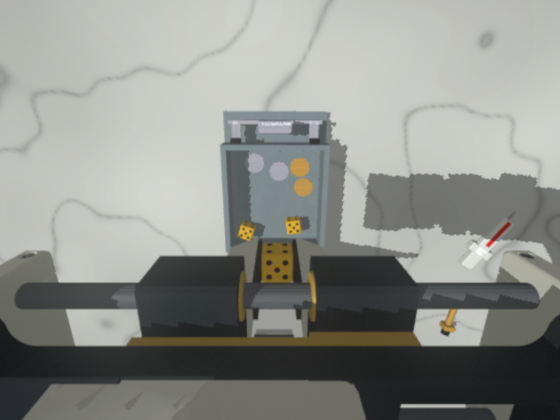

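The two dice caps lie at (247,231) and (293,225), near the hinge side, and the coins are further out. The spot under the held die is clear, so I'll lower it.

Request:
{"op": "apply_moves", "data": {"deltas": [[[5,0,0,60,0,0,0],[5,0,0,115,0,0,0],[5,0,0,155,0,0,0],[5,0,0,178,0,0,0],[5,0,0,186,0,0,0]]]}}

```text
time_s: 5.78
ee_pos: [0.5976, 0.1072, 0.0128]
eef_rot: [3.141, 0.001, 0.249]
contact_force: [0.4, 0.3, 0.4]
gripper_width: 0.0173
```

Request:
{"op": "apply_moves", "data": {"deltas": [[[5,0,0,0,0,0,0],[40,0,0,0,0,0,0],[40,0,0,0,0,0,0],[40,0,0,0,0,0,0],[40,0,0,-10,0,0,0]]]}}

```text
time_s: 6.4
ee_pos: [0.5973, 0.1081, 0.0237]
eef_rot: [3.142, 0.001, 0.251]
contact_force: [0.1, 0.0, 0.5]
gripper_width: 0.0363
```

Request:
{"op": "apply_moves", "data": {"deltas": [[[40,0,0,-55,0,0,0],[40,0,0,-115,0,0,0],[20,0,0,-175,0,0,0],[0,0,0,-237,0,0,0],[0,0,0,-250,0,0,0]]]}}

```text
time_s: 7.02
ee_pos: [0.6002, 0.1096, 0.2799]
eef_rot: [3.14, -0.009, 0.251]
contact_force: [0.1, 0.5, -0.3]
gripper_width: 0.0115
```

```bash
cat >> h.py <<'E'
W=np.array([.5785,.1038]);Y=.25
def tip(th,al,rc,off=0,lat=0):
    """TCP pose with front finger corner at radius rc, off mm above outer face"""
    x=-65+rc*np.cos(th)-(2.5+off)*np.sin(th); z=45+rc*np.sin(th)+(2.5+off)*np.cos(th)
    x-=9.5*np.cos(al); z-=9.5*np.sin(al)
    p=W+np.array([[np.cos(Y),-np.sin(Y)],[np.sin(Y),np.cos(Y)]])@np.array([x,lat])/1000
    return [p[0],p[1],z/1000],[np.pi,-al,Y]
E
cat > x.py <<'E'
from h import *
s=st(); print(s['ee_pos'],s['gripper_width'])
c=cams.camera_info('wrist'); im,d=cams.snapshot('wrist'); save('w3',im[60:330,120:460])
ct=cams.camera_info('top'); it,dt=cams.snapshot('top')
P=cloud(ct,np.ones(dt.shape,bool),dt); P=P[(P[:,2]>.1)&(P[:,2]<.2)&(abs(P[:,0]-.51)<.04)&(abs(P[:,1]-.09)<.09)]
lx=(P[:,:2]-W)@np.array([np.cos(Y),np.sin(Y)])*1000; z=P[:,2]*1000
th=np.arctan2(z-45,lx+65); print('flap th',len(P),np.percentile(th,[5,25,50,75,95]).round(3), z.max())
t=tip(1.7,.55,98,off=40); print(t)
delta([*(np.array(t[0])+[0,0,.15])],t[1]); 
E
python3 x.py
```

```text
[0.60017354 0.10962225 0.27989084] 0.01145453046931943
flap th 808 [1.555 1.58  1.601 1.607 1.641] 193.69766441504342
([np.float64(0.45460371735546934), np.float64(0.07216408515740103), np.float64(0.13174173174194087)], [3.141592653589793, -0.55, 0.25])
delta mm [-148.7   -0.4   -6.1] rot [0.001 0.546 0.001]
```

View pics/w3.png

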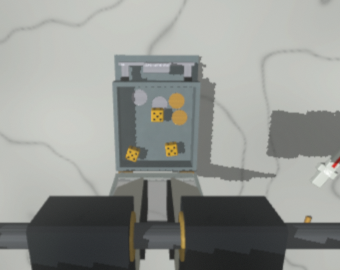

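All three dice caps are in the well: the new one at (157,115), the others at (133,155) and (171,149). Next I'll go behind the flap.

Request:
{"op": "apply_moves", "data": {"deltas": [[[0,-50,0,-5,0,0.11,0],[0,-100,0,-5,0,0.25,0],[0,-149,0,-6,0,0.4,0],[0,-149,0,-6,0,0.546,0],[0,-149,0,-6,0,0.546,0]]]}}

```text
time_s: 7.75
ee_pos: [0.4457, 0.0684, 0.2726]
eef_rot: [-3.139, -0.535, 0.244]
contact_force: [0.4, -1.1, -0.3]
gripper_width: 0.0006
```

```bash
python3 -c "
from h import *
s=st();print(s['ee_pos'],s['eef_rot'],s['gripper_width'],s['joint_pos'])
delta(*tip(1.7,.55,98,off=40));delta(*tip(1.7,.55,98,off=10))"
```

```text
[0.44565262 0.06842899 0.27264741] [-3.13946159 -0.53495895  0.24427235] 0.0006490904501788471 [ 0.54251728 -0.29694966 -0.5925353   2.37846408 -0.51622387  0.53073116
 -1.01462228]
delta mm [-63.6  -1.2 126.1] rot [ 0.001  0.015 -0.005]
delta mm [-36.   -1.3 138. ] rot [ 0.001  0.015 -0.005]
```

```bash
python3 -c "
from h import *
delta(*tip(1.62,.4,98,off=25))"
```

```text
delta mm [-41.7  -1.3 132. ] rot [ 0.    -0.135 -0.005]
```

Request:
{"op": "apply_moves", "data": {"deltas": [[[0,-20,0,30,0,-0.1,0],[0,-42,-1,70,0,-0.135,0],[0,-42,-1,110,0,-0.135,0],[0,-42,-1,132,0,-0.135,0],[0,-42,-1,132,0,-0.135,0]]]}}

```text
time_s: 8.38
ee_pos: [0.4852, 0.082, 0.1431]
eef_rot: [-3.137, -0.407, 0.251]
contact_force: [-0.5, 0.6, 0.1]
gripper_width: 0.0003
```

```bash
cat > p.py <<'E'
from h import *
s=st();print(s['time_s'],s['ee_pos'],s['eef_rot'],np.round(s['joint_pos'],2),np.round(s['contact_force'],1))
for a in [(1.62,.4,98,5),(1.5,.4,98),(1.4,.38,98),(1.3,.36,98),(1.2,.34,98)]: delta(*tip(*a),s=s)
E
python3 p.py
```

```text
8.375 [0.48522804 0.08197513 0.14309214] [-3.13697161 -0.40728632  0.25108575] [ 0.54  0.18 -0.79  2.34  0.4   0.28 -1.89] [-0.5  0.6  0.1]
delta mm [7.2 2.  7.8] rot [-0.005 -0.007  0.001]
delta mm [22.8  2.  14. ] rot [-0.005 -0.007  0.001]
delta mm [31.4  2.1 18.5] rot [-0.005 -0.027  0.001]
delta mm [39.4  2.1 23.9] rot [-0.005 -0.047  0.001]
delta mm [46.9  2.1 30.1] rot [-0.005 -0.067  0.001]
```

Request:
{"op": "apply_moves", "data": {"deltas": [[[0,7,2,8,0,0,0],[0,23,2,14,0,0,0],[0,31,2,18.5,0,-0.03,0],[0,39,2,24,0,-0.05,0],[0,47,2,30,0,-0.07,0]]]}}

```text
time_s: 9.0
ee_pos: [0.5397, 0.0923, 0.1368]
eef_rot: [3.141, -0.341, 0.251]
contact_force: [-2.0, -1.0, -0.2]
gripper_width: 0.0005
```

```bash
cat > p.py <<'E'
from h import *
import sys
s=st();print(s['time_s'],s['ee_pos'],s['eef_rot'],np.round(s['joint_pos'],2),np.round(s['contact_force'],1))
for a in eval(sys.argv[1]): delta(*tip(*a),s=s)
E
python3 p.py "[(1.08,.32,98),(.97,.28,98),(.86,.24,98),(.76,.2,99),(.66,.16,100)]"
```

```text
9.0 [0.53969064 0.0923071  0.13679932] [ 3.14133901 -0.34061038  0.2507003 ] [ 0.41  0.31 -0.71  2.18  0.49  0.42 -1.97] [-2.  -1.  -0.2]
delta mm [ 7.4 -1.5 10.2] rot [ 0.    -0.021  0.001]
delta mm [14.5 -1.5 18. ] rot [ 0.    -0.061  0.001]
delta mm [20.6 -1.5 26.6] rot [ 0.    -0.101  0.001]
delta mm [26.2 -1.5 34.4] rot [ 0.    -0.141  0.001]
delta mm [31.  -1.5 42.8] rot [ 0.    -0.181  0.001]
```

Contact about 2 N, as the spring predicts. Continue the swing.

Request:
{"op": "apply_moves", "data": {"deltas": [[[0,7.4,-1.5,10,0,-0.02,0],[0,14.5,-1.5,18,0,-0.06,0],[0,20.5,-1.5,26.5,0,-0.1,0],[0,26,-1.5,34.5,0,-0.14,0],[0,31,-1.5,43,0,-0.18,0]]]}}

```text
time_s: 9.62
ee_pos: [0.5808, 0.1044, 0.1055]
eef_rot: [3.141, -0.158, 0.251]
contact_force: [-3.2, -0.7, -0.5]
gripper_width: 0.0003
```

```bash
python3 p.py "[(.57,.13,101),(.48,.1,102.5),(.4,.06,104),(.32,.03,106),(.25,0,108)]"
```

```text
9.625 [0.58079189 0.10435772 0.10546911] [ 3.14125698 -0.15809524  0.25060643] [ 0.31  0.52 -0.67  1.94  0.51  0.68 -1.97] [-3.2 -0.7 -0.5]
delta mm [ 6.  -0.   6.1] rot [ 0.    -0.028  0.001]
delta mm [10.9 -0.  13.8] rot [ 0.    -0.058  0.001]
delta mm [14.9 -0.  20.8] rot [ 0.    -0.098  0.001]
delta mm [18.7 -0.  28.3] rot [ 0.    -0.128  0.001]
delta mm [21.9 -0.  35.2] rot [ 0.    -0.158  0.001]
```

```bash
python3 -c "
from h import *
im,d=cams.snapshot('side'); save('s2',cv2.resize(im[120:330,120:400],None,fx=2.5,fy=2.5))"
```

```text
(no output)
```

View pics/s2.png

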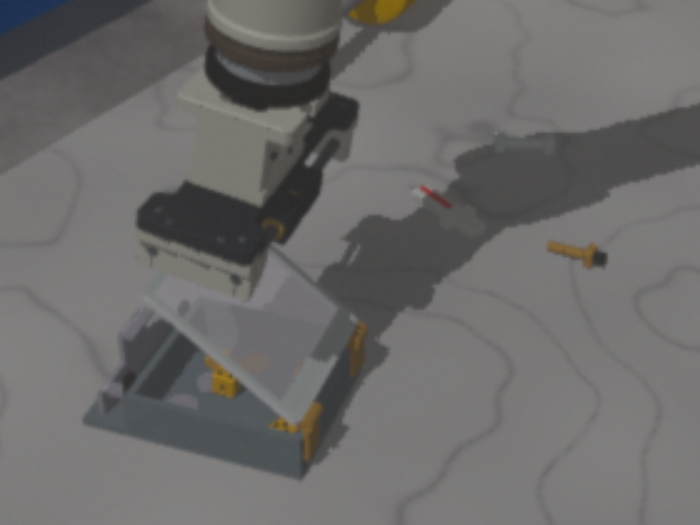

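The flap is at about 40° with the fingertips on its outer face, and the dice are in place. The sideways force suggests I'm brushing the latch case, so I'll keep nearer the hinge.

```bash
python3 p.py "[(.60,.13,96),(.52,.1,96),(.44,.06,97),(.36,.03,98),(.29,0,99)]"
```

```text
9.675 [0.58231841 0.10487291 0.1051486 ] [-3.14080966 -0.15826377  0.25008328] [ 0.31  0.52 -0.67  1.94  0.51  0.68 -1.97] [ 1.1 -0.  -0.2]
delta mm [-1.4  0.1  5. ] rot [-0.001 -0.028  0.   ]
delta mm [ 1.8  0.1 11.7] rot [-0.001 -0.058  0.   ]
delta mm [ 5.4  0.1 18.2] rot [-0.001 -0.098  0.   ]
delta mm [ 8.5  0.1 25.2] rot [-0.001 -0.128  0.   ]
delta mm [10.8  0.1 31.5] rot [-0.001 -0.158  0.   ]
```

Request:
{"op": "apply_moves", "data": {"deltas": [[[0,0,0,5,0,-0.03,0],[0,2.5,0,12,0,-0.06,0],[0,6,0,18,0,-0.1,0],[0,9,0,25,0,-0.13,0],[0,11,0,31.5,0,-0.158,0]]]}}

```text
time_s: 10.3
ee_pos: [0.5954, 0.1083, 0.0761]
eef_rot: [-3.142, 0.0, 0.251]
contact_force: [-3.2, -0.5, 1.0]
gripper_width: 0.0004
```

```bash
python3 p.py "[(.25,0,101),(.22,0,102),(.19,0,103),(.16,0,104),(.14,0,105),(.1,0,105),(0,0,105)]"
```

```text
10.3 [0.59543672 0.10831736 0.07609372] [-3.14156749e+00  1.50128807e-04  2.50912981e-01] [ 0.25  0.66 -0.64  1.77  0.5   0.88 -1.94] [-3.2 -0.5  1. ]
delta mm [5.2 0.2 3.7] rot [-0.     0.     0.001]
delta mm [7.  0.2 6.4] rot [-0.     0.     0.001]
delta mm [8.6 0.2 9.2] rot [-0.     0.     0.001]
delta mm [10.2  0.2 12.1] rot [-0.     0.     0.001]
delta mm [11.6  0.2 14. ] rot [-0.     0.     0.001]
delta mm [12.2  0.2 18.1] rot [-0.     0.     0.001]
delta mm [13.   0.2 28.6] rot [-0.     0.     0.001]
```

```bash
python3 -c "
from h import *
for i in range(4):
    im,d=cams.snapshot('side'); s=st(); print(np.round(s['contact_force'],1),np.round(s['moment'],2),np.round(s['ee_pos'],4))
c=cams.camera_info('side'); np.save('sd.npy',d)
P=cloud(c,np.ones(d.shape,bool),d)
L=np.c_[(P[:,:2]-W)@np.array([[np.cos(Y),-np.sin(Y)],[np.sin(Y),np.cos(Y)]]),P[:,2]]*1000
Q=L[(abs(L[:,1]-52)<6)&(L[:,0]>-75)&(L[:,0]<100)&(L[:,2]>40)&(L[:,2]<120)]
for lo in range(-70,100,10):
    q=Q[(Q[:,0]>=lo)&(Q[:,0]<lo+10)]
    if len(q): print(lo+5,len(q),np.median(q[:,2]).round(1),end='; ')
save('s3',cv2.resize(im[150:300,150:350],None,fx=3.5,fy=3.5))"
```

```text
[-0.4  1.1  1.6] [-0.01  0.24  0.03] [0.5961 0.1084 0.0755]
[-0.7 -0.1  0.7] [-0.07  0.24  0.02] [0.5961 0.1085 0.0758]
[-1.  -0.6  0.3] [-0.05  0.27  0.03] [0.596  0.1084 0.0762]
[-2.1  0.7  0.6] [-0.04  0.25  0.05] [0.5959 0.1083 0.0765]
-65 44 47.3; -55 39 49.6; -45 36 52.7; -35 38 55.5; -25 41 58.3; -15 39 61.8; -5 40 64.7; 5 37 68.3; 15 37 70.8; 25 35 74.6; 35 35 77.0; 45 44 79.8; 55 38 83.5; 65 27 85.8;
```

View pics/s3.png

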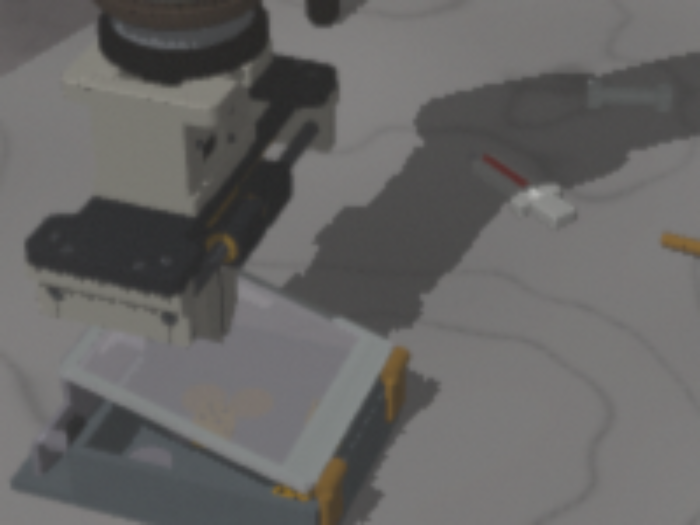

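The flap is at 0.296 rad as planned, with a small force reading. Next I'll lower it towards the keeper zone.

Request:
{"op": "apply_moves", "data": {"deltas": [[[0,5,0,4,0,0,0],[0,7,0,6.5,0,0,0],[0,8.5,0,9,0,0,0],[0,10,0,12,0,0,0],[0,11.5,0,14,0,0,0]]]}}

```text
time_s: 11.12
ee_pos: [0.6072, 0.1111, 0.0628]
eef_rot: [3.142, -0.003, 0.251]
contact_force: [-2.9, -0.7, 1.7]
gripper_width: 0.0001
```

Request:
{"op": "apply_moves", "data": {"deltas": [[[0,0.2,0,0.7,0,0,0],[0,0.3,0,1.4,0,0,0]]]}}

```text
time_s: 11.38
ee_pos: [0.6076, 0.1113, 0.0615]
eef_rot: [3.142, -0.003, 0.251]
contact_force: [-1.2, 0.4, 2.3]
gripper_width: 0.0001
```

Request:
{"op": "apply_moves", "data": {"deltas": [[[0,0.1,0,0.7,0,0,0],[0,0.2,0,1.4,0,0,0]]]}}

```text
time_s: 11.62
ee_pos: [0.6077, 0.1113, 0.0602]
eef_rot: [3.142, -0.003, 0.251]
contact_force: [-1.6, 0.1, 1.8]
gripper_width: 0.0003
```

Request:
{"op": "apply_moves", "data": {"deltas": [[[0,0.1,0,0.7,0,0,0],[0,0.2,0,1.4,0,0,0]]]}}

```text
time_s: 11.88
ee_pos: [0.6079, 0.1114, 0.0587]
eef_rot: [3.142, -0.003, 0.251]
contact_force: [-1.7, 0.0, 2.3]
gripper_width: 0.0002
```

Request:
{"op": "apply_moves", "data": {"deltas": [[[0,0.1,0,0.7,0,0,0],[0,0.2,0,1.4,0,0,0]]]}}

```text
time_s: 12.12
ee_pos: [0.6081, 0.1114, 0.0573]
eef_rot: [3.142, -0.003, 0.251]
contact_force: [-2.0, -0.7, 2.5]
gripper_width: 0.0002
```

Request:
{"op": "apply_moves", "data": {"deltas": [[[0,0,0,0.5,0,0,0],[0,0.1,0,1,0,0,0]]]}}

```text
time_s: 12.38
ee_pos: [0.6082, 0.1114, 0.0563]
eef_rot: [3.142, -0.003, 0.251]
contact_force: [-1.2, -0.7, 2.1]
gripper_width: 0.0003
```

Still only the spring's 2 N or so. Carry on in small steps.

Request:
{"op": "apply_moves", "data": {"deltas": [[[0,0,0,0.5,0,0,0],[0,0,0,1,0,0,0]]]}}

```text
time_s: 12.62
ee_pos: [0.6083, 0.1115, 0.0553]
eef_rot: [-3.142, -0.003, 0.251]
contact_force: [-0.9, -1.4, 1.9]
gripper_width: 0.0008
```

Request:
{"op": "apply_moves", "data": {"deltas": [[[0,0,0,0.5,0,0,0],[0,0,0,1,0,0,0]]]}}

```text
time_s: 12.88
ee_pos: [0.6084, 0.1115, 0.0544]
eef_rot: [3.142, -0.003, 0.251]
contact_force: [-0.6, -0.9, 1.8]
gripper_width: 0.0003
```

Request:
{"op": "apply_moves", "data": {"deltas": [[[0,0,0,0.5,0,0,0],[0,0,0,1,0,0,0]]]}}

```text
time_s: 13.12
ee_pos: [0.6084, 0.1115, 0.0534]
eef_rot: [3.142, -0.003, 0.251]
contact_force: [-1.0, -0.2, 1.9]
gripper_width: 0.0005
```

Request:
{"op": "apply_moves", "data": {"deltas": [[[0,0,0,0.5,0,0,0],[0,0,0,1,0,0,0]]]}}

```text
time_s: 13.38
ee_pos: [0.6084, 0.1115, 0.0524]
eef_rot: [3.142, -0.004, 0.251]
contact_force: [0.2, -0.6, 2.1]
gripper_width: 0.0003
```

Request:
{"op": "apply_moves", "data": {"deltas": [[[0,0,0,0.5,0,0,0],[0,0,0,1,0,0,0]]]}}

```text
time_s: 13.62
ee_pos: [0.6085, 0.1115, 0.0517]
eef_rot: [3.141, -0.004, 0.251]
contact_force: [-1.8, -1.7, 6.1]
gripper_width: 0.0006
```

Request:
{"op": "apply_moves", "data": {"deltas": [[[0,0,0,0.4,0,0,0],[0,0,0,0.8,0,0,0]]]}}

```text
time_s: 13.88
ee_pos: [0.6086, 0.1115, 0.0515]
eef_rot: [3.141, -0.004, 0.251]
contact_force: [-2.1, -1.6, 9.9]
gripper_width: 0.0003
```

The tongue is on the keeper bar at TCP z = 51.7 mm, and the force is rising. Smaller steps from here.

Request:
{"op": "apply_moves", "data": {"deltas": [[[0,0,0,0.2,0,0,0],[0,0,0,0.4,0,0,0]]]}}

```text
time_s: 14.12
ee_pos: [0.6086, 0.1115, 0.0512]
eef_rot: [3.141, -0.004, 0.251]
contact_force: [-2.3, -1.5, 9.4]
gripper_width: 0.0003
```

Request:
{"op": "apply_moves", "data": {"deltas": [[[0,0,0,0.2,0,0,0],[0,0,0,0.3,0,0,0]]]}}

```text
time_s: 14.38
ee_pos: [0.6086, 0.1115, 0.0511]
eef_rot: [3.141, -0.004, 0.251]
contact_force: [-2.3, -2.6, 11.2]
gripper_width: 0.0002
```

Request:
{"op": "apply_moves", "data": {"deltas": [[[0,0,0,0.15,0,0,0],[0,0,0,0.3,0,0,0]]]}}

```text
time_s: 14.62
ee_pos: [0.6086, 0.1116, 0.0508]
eef_rot: [3.141, -0.004, 0.251]
contact_force: [-3.6, -1.8, 10.5]
gripper_width: 0.0002
```

Request:
{"op": "apply_moves", "data": {"deltas": [[[0,0,0,0.15,0,0,0],[0,0,0,0.3,0,0,0]]]}}

```text
time_s: 14.88
ee_pos: [0.6086, 0.1115, 0.0506]
eef_rot: [3.141, -0.004, 0.251]
contact_force: [-2.6, -1.9, 11.9]
gripper_width: 0.0005
```

Request:
{"op": "apply_moves", "data": {"deltas": [[[0,0,0,0.15,0,0,0],[0,0,0,0.3,0,0,0]]]}}

```text
time_s: 15.12
ee_pos: [0.6086, 0.1116, 0.0503]
eef_rot: [3.141, -0.004, 0.251]
contact_force: [-3.6, -3.2, 11.8]
gripper_width: 0.0005
```

Request:
{"op": "apply_moves", "data": {"deltas": [[[0,0,0,0.15,0,0,0],[0,0,0,0.3,0,0,0]]]}}

```text
time_s: 15.38
ee_pos: [0.6087, 0.1115, 0.0501]
eef_rot: [3.141, -0.004, 0.251]
contact_force: [-3.2, -1.8, 12.0]
gripper_width: 0.0006
```

Request:
{"op": "apply_moves", "data": {"deltas": [[[0,0,0,0.15,0,0,0],[0,0,0,0.3,0,0,0]]]}}

```text
time_s: 15.62
ee_pos: [0.6087, 0.1115, 0.0499]
eef_rot: [3.141, -0.004, 0.251]
contact_force: [-3.6, -2.7, 12.6]
gripper_width: 0.0002
```

Request:
{"op": "apply_moves", "data": {"deltas": [[[0,0,0,0.15,0,0,0],[0,0,0,0.3,0,0,0]]]}}

```text
time_s: 15.88
ee_pos: [0.6087, 0.1115, 0.0496]
eef_rot: [3.141, -0.004, 0.251]
contact_force: [-3.8, -2.6, 13.6]
gripper_width: 0.0003
```

Request:
{"op": "apply_moves", "data": {"deltas": [[[0,0,0,0.15,0,0,0],[0,0,0,0.25,0,0,0]]]}}

```text
time_s: 16.12
ee_pos: [0.6086, 0.1116, 0.0495]
eef_rot: [3.141, -0.004, 0.251]
contact_force: [-2.7, -0.8, 13.0]
gripper_width: 0.0003
```

Request:
{"op": "apply_moves", "data": {"deltas": [[[0,0,0,0.1,0,0,0],[0,0,0,0.25,0,0,0]]]}}

```text
time_s: 16.38
ee_pos: [0.6087, 0.1115, 0.0493]
eef_rot: [3.141, -0.004, 0.251]
contact_force: [-3.6, -2.9, 16.2]
gripper_width: 0.0
```

```bash
cat > f.py <<'E'
from h import *
F=[];
for i in range(4):
    cams.snapshot('side'); s=st(); F.append(np.r_[s['contact_force'],s['ee_pos']*1000 if not isinstance(s['ee_pos'],list) else np.array(s['ee_pos'])*1000])
print(np.round(F,1), np.mean(F,0).round(2))
E
python3 f.py
```

```text
[[ -5.3  -2.2  15.1 608.7 111.5  49.3]
 [ -4.4  -2.   14.2 608.7 111.5  49.3]
 [ -5.   -2.2  15.1 608.7 111.6  49.3]
 [ -4.4  -2.5  14.3 608.7 111.5  49.3]] [ -4.75  -2.24  14.66 608.72 111.54  49.33]
```

Request:
{"op": "apply_moves", "data": {"deltas": [[[0,-0.4,0,0.0,0,0,0],[0,-0.8,0,0.1,0,0,0]]]}}

```text
time_s: 16.82
ee_pos: [0.6086, 0.1116, 0.0494]
eef_rot: [3.141, -0.006, 0.251]
contact_force: [-1.9, -1.6, 14.1]
gripper_width: 0.0004
```

```bash
python3 f.py
```

```text
[[ -2.3  -2.1  14.  608.7 111.5  49.4]
 [ -2.1  -2.3  13.7 608.6 111.6  49.4]
 [ -2.6  -2.3  12.6 608.7 111.5  49.4]
 [ -2.2  -2.   13.1 608.7 111.5  49.4]] [ -2.31  -2.16  13.36 608.65 111.53  49.37]
```

Request:
{"op": "apply_moves", "data": {"deltas": [[[0,-0.2,0,0.15,0,0,0],[0,-0.3,0,0.3,0,0,0]]]}}

```text
time_s: 17.27
ee_pos: [0.6087, 0.1115, 0.0493]
eef_rot: [3.141, -0.006, 0.251]
contact_force: [-2.7, -1.9, 15.2]
gripper_width: 0.0005
```

Request:
{"op": "apply_moves", "data": {"deltas": [[[0,0,0,0.1,0,0,0],[0,0,0,0.2,0,0,0]]]}}

```text
time_s: 17.52
ee_pos: [0.6087, 0.1115, 0.0491]
eef_rot: [3.141, -0.006, 0.251]
contact_force: [-2.7, -2.0, 15.4]
gripper_width: 0.0007
```

Request:
{"op": "apply_moves", "data": {"deltas": [[[0,0,0,0.1,0,0,0],[0,0,0,0.2,0,0,0]]]}}

```text
time_s: 17.77
ee_pos: [0.6087, 0.1115, 0.049]
eef_rot: [3.141, -0.006, 0.251]
contact_force: [-2.2, -2.0, 15.0]
gripper_width: 0.0004
```

Request:
{"op": "apply_moves", "data": {"deltas": [[[0,0,0,0.1,0,0,0],[0,0,0,0.2,0,0,0]]]}}

```text
time_s: 18.02
ee_pos: [0.6087, 0.1116, 0.0488]
eef_rot: [3.141, -0.006, 0.251]
contact_force: [-2.7, -2.0, 15.2]
gripper_width: 0.0001
```

Request:
{"op": "apply_moves", "data": {"deltas": [[[0,0,0,0.1,0,0,0],[0,0,0,0.2,0,0,0]]]}}

```text
time_s: 18.27
ee_pos: [0.6087, 0.1115, 0.0488]
eef_rot: [3.141, -0.006, 0.251]
contact_force: [-3.5, -2.9, 16.2]
gripper_width: 0.0003
```

Request:
{"op": "apply_moves", "data": {"deltas": [[[0,0,0,0.1,0,0,0],[0,0,0,0.2,0,0,0]]]}}

```text
time_s: 18.52
ee_pos: [0.6082, 0.1116, 0.0466]
eef_rot: [-3.141, -0.005, 0.251]
contact_force: [3.2, 0.4, 3.6]
gripper_width: 0.0003
```

The force dropped from 16 to 3.6 N, so the tip has crossed the bar. Now I'll continue gently down to the snap.

Request:
{"op": "apply_moves", "data": {"deltas": [[[0,0,0,0.2,0,0,0],[0,0,0,0.4,0,0,0]]]}}

```text
time_s: 18.77
ee_pos: [0.6079, 0.1115, 0.0461]
eef_rot: [-3.141, -0.004, 0.251]
contact_force: [2.3, 0.5, 6.2]
gripper_width: 0.0005
```

Request:
{"op": "apply_moves", "data": {"deltas": [[[0,0,0,0.2,0,0,0],[0,0,0,0.4,0,0,0]]]}}

```text
time_s: 19.02
ee_pos: [0.6079, 0.1115, 0.046]
eef_rot: [3.142, -0.004, 0.251]
contact_force: [1.9, 0.4, 9.2]
gripper_width: 0.0005
```

Request:
{"op": "apply_moves", "data": {"deltas": [[[0,0,0,0.2,0,0,0],[0,0,0,0.4,0,0,0]]]}}

```text
time_s: 19.27
ee_pos: [0.608, 0.1115, 0.046]
eef_rot: [3.141, -0.005, 0.251]
contact_force: [0.8, -0.7, 11.1]
gripper_width: 0.0005
```

Request:
{"op": "apply_moves", "data": {"deltas": [[[0,0,0,0.1,0,0,0],[0,0,0,0.2,0,0,0]]]}}

```text
time_s: 19.52
ee_pos: [0.608, 0.1115, 0.046]
eef_rot: [3.141, -0.005, 0.251]
contact_force: [0.9, -0.3, 12.0]
gripper_width: 0.0006
```

On the buffers (46.0 mm, no further travel). Ease off slowly and feel whether it holds.

Request:
{"op": "apply_moves", "data": {"deltas": [[[0,0,0,-0.8,0,0,0],[0,0,0,-1.6,0,0,0],[0,0,0,-2.5,0,0,0],[0,0,0,-3.3,0,0,0]]]}}

```text
time_s: 20.02
ee_pos: [0.6064, 0.1111, 0.0476]
eef_rot: [-3.141, -0.002, 0.251]
contact_force: [0.5, -0.0, 1.1]
gripper_width: 0.0002
```

Request:
{"op": "apply_moves", "data": {"deltas": [[[0,0,0,-1,0,0,0],[0,0,0,-2,0,0,0],[0,0,0,-4,0,0,0],[0,0,0,-6,0,0,0]]]}}

```text
time_s: 20.52
ee_pos: [0.607, 0.1111, 0.0541]
eef_rot: [-3.142, -0.003, 0.251]
contact_force: [0.4, -0.7, 1.3]
gripper_width: 0.0007
```

Request:
{"op": "apply_moves", "data": {"deltas": [[[0,0,0,-15,0,0,0],[0,0,0,-35,0,0,0],[0,0,0,-70,0,0,0],[0,0,0,-120,0,0,0],[0,0,0,-170,0,0,0]]]}}

```text
time_s: 21.15
ee_pos: [0.6066, 0.1113, 0.2272]
eef_rot: [3.142, -0.004, 0.251]
contact_force: [0.6, -0.0, 0.4]
gripper_width: 0.0005
```

```bash
cat > e.py <<'E'
from h import *
s=st(); print(s['time_s'],s['ee_pos'],np.round(s['contact_force'],1))
im,d=cams.snapshot('side'); c=cams.camera_info('side')
P=cloud(c,np.ones(d.shape,bool),d)
L=np.c_[(P[:,:2]-W)@np.array([[np.cos(Y),-np.sin(Y)],[np.sin(Y),np.cos(Y)]]),P[:,2]]*1000
Q=L[(abs(L[:,1]-52)<6)&(L[:,0]>-75)&(L[:,0]<100)&(L[:,2]>40)&(L[:,2]<120)]
for lo in range(-70,100,10):
    q=Q[(Q[:,0]>=lo)&(Q[:,0]<lo+10)]
    if len(q): print(lo+5,len(q),np.median(q[:,2]).round(1),end='; ')
save('s9',cv2.resize(im[150:300,120:400],None,fx=2.5,fy=2.5))
E
python3 e.py
```

```text
21.15 [0.60661708 0.11130985 0.22719601] [ 0.6 -0.   0.4]
-65 44 47.5; -55 41 47.1; -45 36 46.6; -35 35 46.8; -25 32 46.9; -15 33 47.1; -5 37 46.2; 5 32 46.6; 15 33 46.7; 25 31 46.4; 35 35 46.1; 45 30 46.1; 55 31 46.0; 65 38 46.0; 75 10 46.3;
```

View pics/s9.png

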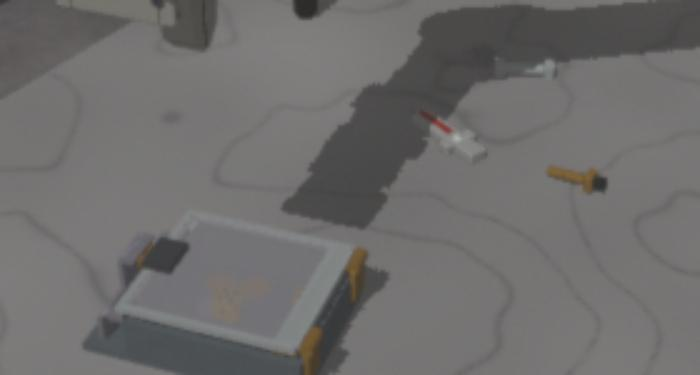

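The flap stays level at about -0.01 rad with the tool 180 mm above it. The dice show under it and the bystanders haven't moved.

```bash
python3 e.py; python3 -c "
from bench import job_done; print(job_done())"
```

```text
21.2 [0.61026622 0.11297633 0.23479904] [1.6 1.  4.5]
-65 46 47.6; -55 38 46.5; -45 36 46.9; -35 33 47.0; -25 33 46.6; -15 32 46.6; -5 36 46.2; 5 33 46.4; 15 37 46.3; 25 28 46.3; 35 37 46.3; 45 34 45.9; 55 29 46.1; 65 26 46.2; 75 11 46.4; the job is handed in; nothing more can be done
None
```

The loose dice cap is in the coin well with the other two, and the flap is shut and latched by itself. I handed the job in at about 21 s.

- **Placing the cap:** before I closed the flap, the wrist camera showed all three dice caps in the well.
- **Closing the flap:** I swung it over and pressed in small steps. The vertical force climbed to a highest reading of about 16.2 N. It then fell to 3.6 N as the tongue crossed the keeper bar. I eased the flap on until it stopped moving, at about 12 N on the buffers, then let go.
- **Last checks:** with the tool about 180 mm clear of the flap, two depth measurements put it level at about -0.01 rad, within the latched range. The tube, gauge and stem looked undisturbed in the last picture.
- **What disagreed:** the peak press was above the 8 to 13 N given. I was pressing about 95 mm from the hinge instead of 100 mm, and there was a little sideways drag. It stayed under the 20 N limit, though force readings scatter by about 1 N.
- **What I didn't check:** I felt for the snap only through the force drop and the flap staying shut. I didn't see the tongue under the keeper directly.

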